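# Weigh a tote of bolts on a hand scale

### The job

Weigh the tote of bolts: take the hand scale off its rack, catch its hook under the middle of the tote's wire handle, and lift gently straight up until the tote hangs level and still about 1 cm clear of the table, for at least a second so that the pointer can be read. Then set the tote gently down again where it stood, unhook, and hang the scale back on its rack by the grip bar; do not drag, jerk or drop the tote, handle it only by the scale, and leave the other things alone.

Things in the scene. Friction and masses are not known exactly. Their poses are not given: they have to be found in the camera images.
- scale_grip (a point): Hand scale (170 g), hanging in the rack at first. This point: centre of its black grip bar, 24 mm (x) x 110 mm (y) x 20 mm high, gripped from above across the 24 mm at its middle. Axes of the scale: z up, y along the bar, x the way the hook opens. Under the bar a 14 mm neck, then a grey housing 20 (x) x 50 (y) mm, 22 to 114 mm below this point. Hook's lowest point: 180.5 mm below, unloaded.
- scale_hook (a joint): How far the plunger with the hook and the red pointer has slid out of the scale's housing, in m: 0 is fully in (about 0.002 under the hook's own weight). It slides out downwards against a spring, 8.3 mm per newton of pull (120 N/m), stop at 0.082. Pushed upwards from 0 it is rigid.
- hook_seat (a point): Bottom of the hook: where the centre of a 6 mm wire lies in it; moves with the plunger, 172.5 mm below scale_grip at joint value 0. J-hook of 5 mm wire in the scale's x-z plane: bowl a half circle of 13 mm radius (wire middle), back at x = -13 mm, tip at x = +14 mm, its end 14.5 mm above this point; shank on the axis from 43 mm above, bending to the back.
- hook_mouth (a point): Middle of the hook's mouth, on the scale's axis, 24 mm above hook_seat. The handle's wire passes over the tip when its centre is level with this point within 7 mm. The hook is brought in from the wire's -x side, moving along +x of the scale; the wire touches the hook's back when hook_mouth has gone 7.5 mm past the wire's centre. Raised from there, the wire settles in the bowl.
- rack_hang (a point): Where the centre of the grip bar hangs in the rack, 215 mm above the table. The bar lies on two level 8 mm steel prongs, 38 mm to either side (y), tops 10 mm below this point. x points to the two posts, 85 mm away and no higher than the prongs; towards -x the prongs reach 31 mm and end turned up 10 mm. The scale comes out straight up (its hook clears the prongs 185 mm higher), or 20 mm up and then along -x.
- handle_mid (a point): Middle of the tote's fixed wire handle (6 mm wire), 92 mm above the tote's underside. The wire runs straight and level for 134 mm along the tote's y axis; z is up.
- tote_base (a point): Centre of the underside of the tote, a yellow open box 100 mm (x) by 150 mm (y), 45 mm high, bolts heaped in it to about 38 mm. Its mass is between 0.25 and 0.85 kg, not known beforehand; it balances under the middle of its handle. Axes as handle_mid.
- pail: Round metal pail with bolts, 104 mm wide, 85 mm high; bystander.
- wrench: Wrench, 170 mm long, lying on the table; bystander.
- carton: Small carton, 65 x 90 x 50 mm; bystander.
- tape: Roll of tape, 92 mm wide, 24 mm high; bystander.
- oiler: Small plastic bottle, 44 mm wide, 110 mm high; bystander.
- jar: Jar, 60 mm wide, 70 mm high; bystander.
Mind the look-alikes: they are no part of the job. What is shaped like the part that bears scale_grip but pink is not meant.

How it is judged (in metres and radians):
On the way, in this order (a step that is already met when the one before it is completed fails the run):
1. the scale is off its rack, in the gripper (distance between scale_grip and rack_hang above 0.06 m and contact force between the fingers and scale above 1 N), for 0.2 s.
2. the hook carries part of the tote's weight at the middle of the handle (distance between hook_seat and handle_mid below 0.014 m and contact force between scale and tote above 1.2 N), for 0.1 s.
3. the tote hangs level, still and clear of the table by 5 to 18 mm on the scale, for a second (all of step 2 and height (world z) of tote_base between 0.005 and 0.018 m and contact force between tote and table below 0.05 N and angle between tote_base's own z axis and vertical below 0.12 rad and linear speed of tote below 0.03 m/s and contact force between the fingers and scale above 1 N), for 1 s.
At the end, for the whole second after the job is handed in: The scale hangs still and upright in its rack by the grip bar: bar within 30 mm of its hanging point and level with it within 4 mm. The tote, unhooked, stands flat and at rest on the table within 30 mm of where it stood at first (distance between scale_grip and rack_hang below 0.03 m and z of scale_grip in the frame of rack_hang between -0.004 and 0.005 m and angle between scale_grip's own z axis and vertical below 0.1 rad and linear speed of scale below 0.03 m/s and distance of tote_base from where it was at the start of the episode below 0.03 m and height (world z) of tote_base below 0.003 m and angle between tote_base's own z axis and vertical below 0.05 rad and linear speed of tote below 0.02 m/s and contact force between scale and tote below 0.05 N); the robot touches nothing.
It fails at once if the hook pushes or pulls on the tote with more than 13 N (contact force between scale and tote above 13 N).
It fails at once if the robot itself touches the tote (contact force between any of the fingers, the arm and tote above 0.5 N).
It fails at once if the tote is dragged over the table by more than 30 mm (height (world z) of tote_base below 0.003 m and distance of tote_base from where it was at the start of the episode above 0.03 m).
It fails at once if the tote is dropped or slammed onto the table (over 25 N), or tipped over 0.35 rad (contact force between tote and table above 25 N or angle between tote_base's own z axis and vertical above 0.35 rad).
It fails at once if a bystander is moved by more than 15 mm (distance of any of pail, wrench, carton, tape, oiler, jar from where it was at the start of the episode above 0.015 m).
It also fails if it takes over 72 s, if anything falls off the work surface, if the arm or the gripper's body presses on something with over 40 N, if the wrist force passes 120 N, or if a joint passes its speed limit or range.

### The arm

A 6-joint arm with a two-finger parallel gripper is mounted at the origin on the work surface. World frame = base frame: x ahead of the robot, y to its left, z up, the work surface at z = 0. Lengths are in mm, angles in rad, forces in N, time in s.
With the tool pointing down it reaches from about 275 to 750 mm from the base axis. Payload 10.2 kg.
Tool frame: the origin (TCP) lies between the finger pads; the fingertips stand 8 mm ahead of it and the grasp point (between the pads) lies 11 mm behind it; z points along the fingers, x is the direction in which the jaws open and shut, and the axes are right-handed (so a half turn about z gives the same grasp; the last joint's range is limited). The gripper opens to 85 mm and grips with 20 to 120 N. Pads are 22 mm wide; open, the fingers measure 114 mm over their backs; the gripper's body (76 mm by 85 mm) begins 54 mm behind the grasp point. The pads swing forward as they close: fully open they stand 13 mm farther back than shut.
Start: joints at [-1.351, 0.313, 1.498, -0, 1.331, -0.223], TCP at [224.936, -474.378, 202.494] pointing down, gripper open.
Joint ranges: [-2.94, 2.94], [-0.97, 2.17], [0.19, 2.56], [-1.23, 4.37], [0.02, 3.11], [-2.88, 2.88]. Speed limits (rad/s): [2.39, 2.39, 3.01, 3.14, 3.14, 3.14].

### API

Orientations are given as a unit quaternion [w, x, y, z].
In Python, from rig import sense, eyes, ctrl gives the robot as it stands.
- The arm moves only by the tool move_arm, never from a script. Its argument "rows" is a list that holds one entry, the list of rows, each a list of 5 numbers: the shift along the tool's x, y, z in mm, then the turn about the tool's z in units of 6 degrees (1.0 is 6 degrees), then the gripper command: -1 is shut, 1 is fully open, values between are in proportion. In form: [[[dx, dy, dz, roll, jaw], ...]]. A call has 1 to 12 rows; each row is the pose to reach, as a shift and turn from the pose measured when the call began, along the tool's axes at that moment; what a row does not reach only later rows make up. A row lasts 1/8 s, in which the tool goes at most 62.5 mm and 10.7 degrees, less where a joint would pass 70% of its speed; a pose out of reach is approached as far as the arm can. A call with a gripper value outside its range is refused whole. The fingers move at their own pace and stop on an object; "squeeze" is the grip in N (left out, the last holds). Time passes only in rows, so rows that repeat a pose let the fingers close. It gives the time, the measured TCP pose, the force and the opening at its end, in the units of the state.
- sense(): the state, without advancing time (a new reading comes with each control period).
- eyes.capture(name): name is "scene" or "top" or "wrist"; returns a dict with "color" (420x560x3 uint8, blue, green, red), "vertical_fov" (degrees; the focal length in pixels is half the picture's height over the tangent of half this angle, whatever the lens; pixels are square), "cx", "cy" (the principal point, pixels), "xyz" and "attitude" of the camera in the world. Camera axes: x right, y down, z forward; pixel columns grow to the right and rows downward; lengths in mm; the calibration is good to about 2 mm. A picture is of the moment at which its call begins. There is no depth.
- ctrl.finish_job(): hands the job in, once; it reports no verdict.
The state is a dict: "time_s": time; "joints": joint angles; "dq": joint speeds; "tau": joint torques, N m; "eef_pos": TCP position; "ee_rot": TCP orientation; "force": force on the tool from outside, world axes, zero at the start; "wrist_torque": the same for the moment, N m; "grip_width": opening from 0.0 (shut) to 1.0 (fully open).
Only numpy, scipy, OpenCV 4.12 (cv2) and the standard library are available. Lean on these libraries where they do the work, as an engineer would, in place of code of your own. Each camera call takes 0.05 s, during which the arm holds its last target. There are 200 camera calls.

## Working session

There is one attempt and no reset: what is moved stays moved. The work goes in short steps, Python scripts to look and compute and a tool call to move; the robot and the scene stay as the last step left them, time stands still between calls to the robot, and variables do not carry over. Pictures are saved under pics/ and viewed, about 8 in all and at most 12, crops included, and the job is handed in when it is done.

Besides the shell and the picture viewer there is one more tool, called after "Request:" by a JSON object that holds its "fn" and its "kwargs", one argument or row to a line. move_arm: Moves the arm, as the interface text tells. Its arguments: {"type":"object","properties":{"rows":{"type":"array","items":{"type":"array","items":{"type":"array","items":{"type":"number"}}}},"squeeze":{"type":"number"}},"required":["rows"]}

```bash
mkdir -p pics; ls; cat > h.py <<'E'
import numpy as np, cv2
from rig import sense, eyes, ctrl
from scipy.spatial.transform import Rotation as R
def rot(q): return R.from_quat([q[1],q[2],q[3],q[0]]).as_matrix()
def cam(c):
    f=210/np.tan(np.radians(c["vertical_fov"])/2)
    a=np.array(c["attitude"],float)
    return f,c["cx"],c["cy"],np.array(c["xyz"],float),(rot(a) if a.size==4 else a.reshape(3,3))
def ray(k,u,v):
    f,cx,cy,p,M=k; d=M@np.array([(u-cx)/f,(v-cy)/f,1.]); return p,d/np.linalg.norm(d)
def onz(k,u,v,z):
    p,d=ray(k,u,v); return p+d*(z-p[2])/d[2]
def proj(k,X):
    f,cx,cy,p,M=k; q=M.T@(np.array(X,float)-p); return np.array([cx+f*q[0]/q[2],cy+f*q[1]/q[2]])
def tri(l):
    A=np.zeros((3,3));b=np.zeros(3)
    for k,u,v in l:
        p,d=ray(k,u,v);Q=np.eye(3)-np.outer(d,d);A+=Q;b+=Q@p
    return np.linalg.solve(A,b)
E
python3 - <<'E'
from h import *
import pickle
print(sense())
D={}
for n in("scene","top","wrist"):
    c=eyes.capture(n);D[n]=c;print(n,{k:v for k,v in c.items() if k!="color"})
    cv2.imwrite(f"pics/{n}0.png",c["color"])
pickle.dump(D,open("d0.pkl","wb"))
E
```

```text
pics
{'time_s': 0.0, 'joints': array([-1.35139952e+00,  3.13431542e-01,  1.49844624e+00,  4.33780236e-06,
        1.33096477e+00, -2.23397578e-01]), 'dq': array([-0.00138405, -0.00053271, -0.001097  ,  0.00063334,  0.00169726,
       -0.00061965]), 'tau': array([ 7.49250576e-04, -4.12261820e+01, -2.59747285e+01, -1.14327249e-04,
        3.99722529e-03,  4.53321860e-06]), 'eef_pos': array([ 224.87186536, -474.08473894,  201.94108592]), 'ee_rot': array([-4.44276976e-04,  8.45122634e-01, -5.34572112e-01, -4.39529973e-04]), 'force': array([-0.33295841,  0.45474868, -0.15551258]), 'wrist_torque': array([-0.02755137,  0.02789807,  0.01213996]), 'grip_width': 1.0042356766109808}
scene {'vertical_fov': 57.07742563749388, 'cx': 284.161803797208, 'cy': 208.49435524138224, 'xyz': array([831.71158678, 570.8586475 , 957.65037916]), 'attitude': array([-0.09353533,  0.27175512,  0.90137489, -0.32391914])}
top {'vertical_fov': 56.69168632198921, 'cx': 286.7679936994911, 'cy': 205.1287992527458, 'xyz': array([ 222.49061452,  -12.30031481, 1426.03241487]), 'attitude': array([-0.06648784,  0.71000861, -0.69802964,  0.06497508])}
wrist {'vertical_fov': 59.32343431465602, 'cx': 279.76761200389757, 'cy': 210.077751742393, 'xyz': array([ 292.90859581, -441.60478718,  372.87993727]), 'attitude': array([ 0.12595566,  0.8353997 , -0.52894978, -0.08034079])}
```

```bash
python3 - <<'E'
import cv2,numpy as np
a=cv2.imread("pics/scene0.png");b=cv2.imread("pics/top0.png")
cv2.imwrite("pics/s1.png",cv2.resize(a,(784,588),interpolation=cv2.INTER_CUBIC));cv2.imwrite("pics/t1.png",cv2.resize(b,(784,588),interpolation=cv2.INTER_CUBIC))
E
```

```text
(no output)
```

View pics/s1.png

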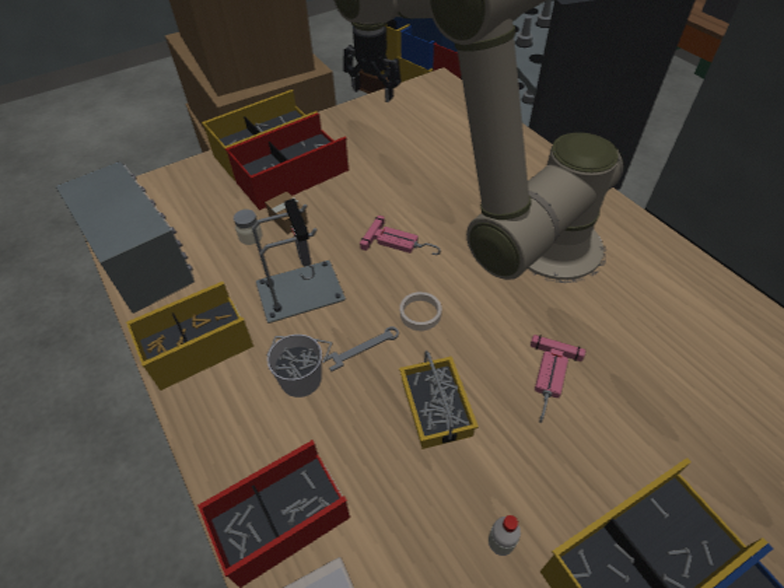

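View pics/t1.png

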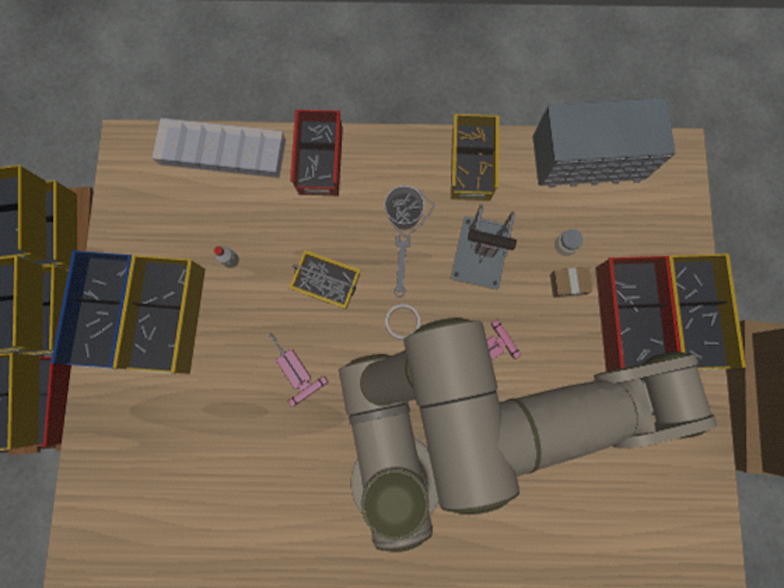

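The scene view shows the black-barred scale hanging in the rack at about (297,220) of the enlarged picture. There are two pink look-alikes lying on the table at (390,237) and (555,365). The description says a black bar in the rack, so the pink ones are out. The yellow tote with its wire handle is at (438,400). In the top view the bar is at (492,235) and the tote at (325,278). I'll confirm both in one enlarged crop.

```bash
python3 - <<'E'
import cv2,numpy as np
a=cv2.imread("pics/scene0.png");b=cv2.imread("pics/top0.png")
def cr(i,x,y): return cv2.resize(i[y:y+75,x:x+100],(400,300),interpolation=cv2.INTER_CUBIC)
g=np.vstack([np.hstack([cr(b,305,130),cr(b,185,165)]),np.hstack([cr(a,165,138),cr(a,262,246)])])
cv2.imwrite("pics/c1.png",g)
E
```

```text
(no output)
```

View pics/c1.png

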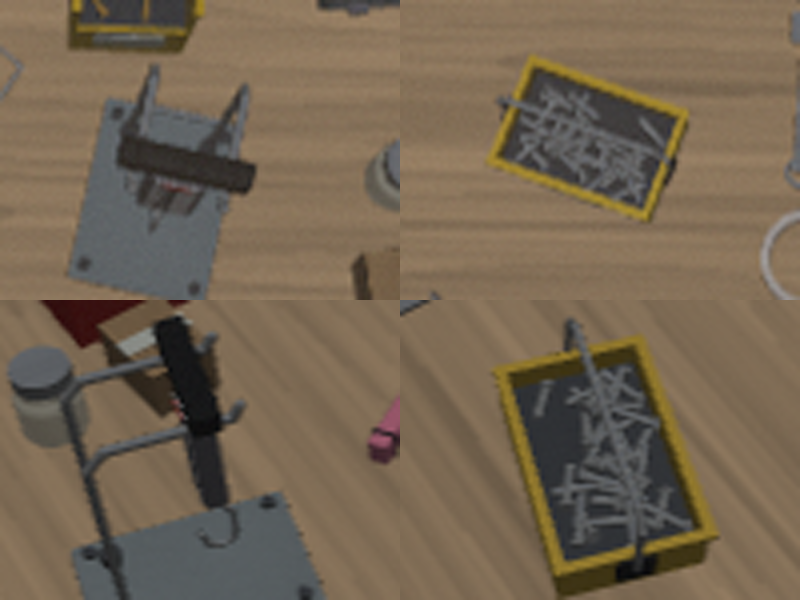

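The crop shows the black bar on the prongs in the rack, with its hook tip towards the posts. The tote's handle wire runs along its long side. Now the numbers.

```bash
python3 - <<'E'
from h import *
import pickle
D=pickle.load(open("d0.pkl","rb"));kt=cam(D["top"]);ks=cam(D["scene"])
def dark(im,x,y,w,h,t):
    m=np.zeros(im.shape[:2],np.uint8);m[y:y+h,x:x+w]=(im[y:y+h,x:x+w].max(2)<t)*255
    m=cv2.morphologyEx(m,cv2.MORPH_OPEN,np.ones((3,3),np.uint8))
    c=max(cv2.findContours(m,0,2)[0],key=cv2.contourArea);return cv2.minAreaRect(c)
rt=dark(D["top"]["color"],325,158,50,25,70);rs=dark(D["scene"]["color"],198,140,30,38,40)
print("bar rects",rt,rs)
bt=(351.7,170.7);bs=(212,156.8)
for z in(215,225):print("top@",z,onz(kt,*rt[0],z),onz(ks,*rs[0],z))
print("tri",tri([(kt,*rt[0]),(ks,*rs[0])]))
e=[onz(kt,335,167.5,220),onz(kt,368.3,174.5,220)];d=e[1]-e[0];print("bar top dir",e,np.linalg.norm(d),np.degrees(np.arctan2(d[1],d[0])))
# tote
for n,k,z in(("top",kt,45),("scene",ks,45)):
    im=D[n]["color"];hsv=cv2.cvtColor(im,cv2.COLOR_BGR2HSV)
    m=cv2.inRange(hsv,(18,120,90),(35,255,255));x,y=(185,165) if n=="top" else(262,246)
    q=np.zeros_like(m);q[y:y+75,x:x+100]=m[y:y+75,x:x+100]
    c=np.vstack(cv2.findContours(q,0,2)[0]);P=np.array([onz(k,*p[0],z)[:2] for p in c],np.float32)
    print(n,cv2.minAreaRect(P))
T=[(211.3,190.8),(253,205)];S=[(306.5,257.3),(322,307.3)]
for a,b in zip(T,S):print("handle",onz(kt,*a,92),onz(ks,*b,92),tri([(kt,*a),(ks,*b)]))
s=sense();M=rot(s["ee_rot"]);print(M.round(3))
kw=cam(D["wrist"]);print("wrist cam in tool",M.T@(kw[3]-s["eef_pos"]),(M.T@kw[4]).round(3))
E
```

```text
bar rects ((350.9962463378906, 170.04315185546875), (34.3919563293457, 15.76658821105957), 4.969740867614746) ((212.70309448242188, 159.5753936767578), (36.388328552246094, 9.152552604675293), 70.55996704101562)
top@ 215 [ 569.03901467 -212.56845621  215.        ] [ 568.80058214 -199.20981295  215.        ]
top@ 225 [ 566.17741992 -210.9147586   225.        ] [ 572.3407541  -188.84062064  225.        ]
tri [ 568.2400431  -211.64525753  206.29531725]
bar top dir [array([ 575.19608283, -160.50433105,  220.        ]), array([ 553.77648614, -266.89754038,  220.        ])] 108.52794162566937 -101.38290249540142
top ((502.1334228515625, 192.33566284179688), (159.37887573242188, 110.1601333618164), 71.19293975830078)
scene ((505.7280578613281, 199.67645263671875), (171.69395446777344, 111.73036193847656), 70.97879028320312)
handle [520.45094095 258.61310803  92.        ] [488.110174   144.72434767  92.        ] [514.42848992 218.43866378 206.02329296]
handle [472.20463678 110.49290078  92.        ] [538.8234604  279.67926243  92.        ] [ 487.35758887  166.17764639 -140.98449624]
[[ 0.428 -0.904 -0.   ]
 [-0.904 -0.428  0.001]
 [-0.001 -0.    -1.   ]]
wrist cam in tool [  -0.42632928  -75.4356886  -170.76816356] [[ 1.    -0.001 -0.   ]
 [ 0.001  0.955  0.296]
 [ 0.    -0.296  0.955]]
```

```bash
cat >> h.py <<'E'
def go(x,y,z,yaw):
    s=sense();M=rot(s["ee_rot"]);d=M.T@(np.array([x,y,z])-s["eef_pos"])
    c=np.degrees(np.arctan2(M[1,0],M[0,0]));r=-((yaw-c+180)%360-180)/6
    print("now",s["eef_pos"].round(1),"yaw %.2f"%c,"shift",d.round(1),"roll %.2f"%r,"t",s["time_s"],"F",s["force"].round(2),"w %.3f"%s["grip_width"])
E
python3 - <<'E'
from h import *
go(565,-213,320,-11.4)
E
```

```text
now [ 224.9 -474.2  202.1] yaw -64.63 shift [ -90.3 -419.2 -117.7] roll -8.87 t 0.15 F [-0.11 -0.53 -0.47] w 1.000
```

Request:
{"fn": "move_arm", "kwargs": {
  "rows": [
    [[0,0,-60,0,1],[-6,-28,-118,-0.8,1],[-15,-70,-118,-1.6,1],[-26,-120,-118,-2.6,1],[-37,-172,-118,-3.7,1],[-48,-224,-118,-4.8,1],[-60,-276,-118,-5.9,1],[-70,-326,-118,-7,1],[-80,-372,-118,-8,1],[-88,-410,-118,-8.87,1],[-90,-419,-118,-8.87,1],[-90,-419,-118,-8.87,1]]
  ]
}}

```text
time_s: 1.65
eef_pos: [564.7, -213.6, 319.9]
ee_rot: [-0.0, 0.995, -0.1, -0.0]
force: [-1.0, 0.3, -1.1]
grip_width: 0.998
```

```bash
python3 - <<'E'
from h import *
import pickle
go(565,-213,320,-11.4)
c=eyes.capture("wrist");s=sense();pickle.dump((c,s),open("d1.pkl","wb"))
cv2.imwrite("pics/w1.png",cv2.resize(c["color"],(784,588)))
k=cam(c);print(proj(k,[565,-213,225])*1.4)
E
```

```text
now [ 564.7 -213.6  319.9] yaw -11.46 shift [ 0.1 -0.6 -0.1] roll -0.01 t 1.65 F [-1.03  0.26 -1.14] w 0.998
[392.78119394 281.51557262]
```

View pics/w1.png

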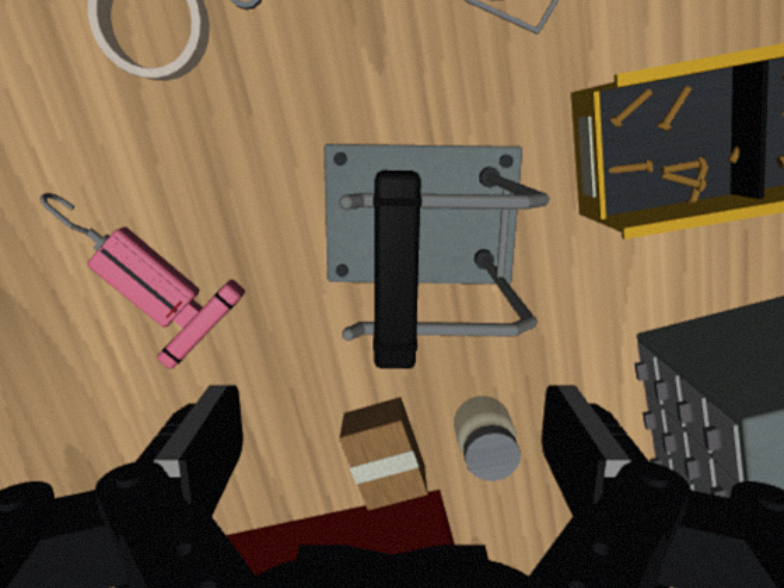

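```bash
python3 - <<'E'
from h import *
import pickle
c,s=pickle.load(open("d1.pkl","rb"));k=cam(c);im=c["color"]
m=np.zeros((420,560),np.uint8);m[115:270,255:315]=(im[115:270,255:315].max(2)<45)*255
m=cv2.morphologyEx(m,cv2.MORPH_OPEN,np.ones((7,7),np.uint8))
C=max(cv2.findContours(m,0,2)[0],key=cv2.contourArea);P=np.array([onz(k,*p[0],225)[:2] for p in C],np.float32)
r=cv2.minAreaRect(P);print(cv2.boundingRect(C),r)
def d(a,b,z):
    A,B=onz(k,a[0]/1.4,a[1]/1.4,z),onz(k,b[0]/1.4,b[1]/1.4,z);v=A-B;print(A,B,np.degrees(np.arctan2(v[1],v[0])))
d((399,172),(395,366),223)   # bar y
d((535,200),(352,203),205);d((525,324),(355,332),205) # prongs x
d((352,203),(355,332),209)
go(565,-213,207,-11.4)
E
```

```text
(267, 122, 34, 141) ((567.4469604492188, -209.51541137695312), (107.77664184570312, 23.6275634765625), 77.89414978027344)
[ 579.43195636 -157.77596723  223.        ] [ 556.21043739 -262.58052364  223.        ] 77.5068220714715
[ 649.53542941 -188.56399478  205.        ] [ 550.83980328 -170.1367755   205.        ] -10.575787377444549
[ 635.09416781 -259.54506024  205.        ] [ 535.73805692 -244.52477852  205.        ] -8.596663933444864
[ 551.24634689 -169.70958418  209.        ] [ 536.35593261 -243.05661009  209.        ] 78.52416074972841
now [ 564.4 -214.1  320.1] yaw -11.50 shift [  0.5  -1.1 113.1] roll -0.02 t 1.7 F [1.06 0.4  0.29] w 1.004
```

Request:
{"fn": "move_arm", "kwargs": {
  "rows": [
    [[2.2,-4.3,30,0.1,0.3],[2.2,-4.3,75,0.1,0.3],[2.2,-4.3,104,0.1,0.3],[2.2,-4.3,113,0.1,0.2],[2.2,-4.3,113,0.1,0.2]]
  ],
  "squeeze": 60
}}

```text
time_s: 2.33
eef_pos: [567.1, -210.9, 207.9]
ee_rot: [-0.0, 0.994, -0.106, -0.0]
force: [-0.8, -0.2, 0.7]
grip_width: 0.597
```

Request:
{"fn": "move_arm", "kwargs": {
  "rows": [
    [[0,0,0,0,-0.3],[0,0,0,0,-1],[0,0,0,0,-1],[0,0,0,0,-1],[0,0,0,0,-1]]
  ]
}}

```text
time_s: 2.95
eef_pos: [567.1, -210.9, 207.9]
ee_rot: [-0.0, 0.994, -0.106, -0.0]
force: [-0.1, -0.2, 0.3]
grip_width: -0.003
```

```bash
python3 - <<'E'
from h import *
import pickle
go(567,-210,207,-12)
c=eyes.capture("wrist");s=sense();pickle.dump((c,s),open("d2.pkl","wb"))
cv2.imwrite("pics/w2.png",c["color"])
E
```

```text
now [ 567.1 -210.9  207.9] yaw -12.17 shift [-0.3 -0.9  0.9] roll -0.03 t 2.95 F [-0.1  -0.17  0.32] w -0.003
```

View pics/w2.png

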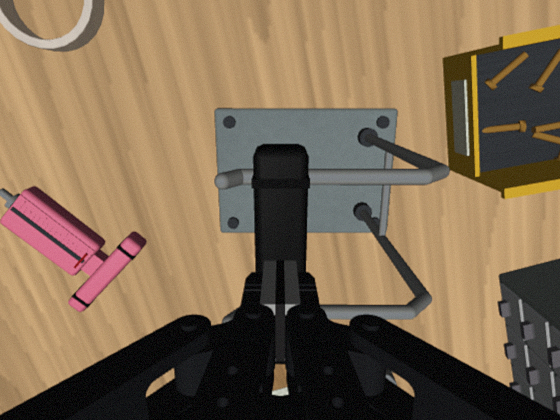

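The fingers shut on nothing (opening 0), so they look to be above the bar. I'll check their height from the side and in an enlarged wrist crop.

```bash
python3 - <<'E'
from h import *
import pickle
c,_=pickle.load(open("d2.pkl","rb"));a=eyes.capture("scene");pickle.dump(a,open("d3.pkl","wb"));k=cam(a)
for z in(200,208,225,245):print(z,proj(k,[567,-211,z]),proj(cam(c),[567,-211,z]))
A=a["color"][100:220,140:300];W=c["color"][200:320,200:360]
f=lambda i:cv2.resize(i,(400,300),interpolation=cv2.INTER_CUBIC)
cv2.imwrite("pics/c3.png",cv2.convertScaleAbs(np.hstack([f(A),f(W)]),alpha=1.8,beta=15))
E
```

```text
200 [212.1899165  160.81749282] [280.196629   247.48440006]
208 [211.75963338 158.74288513] [280.19744457 253.71566477]
225 [210.82883886 154.25506451] [280.19942219 268.82536859]
245 [209.70421626 148.83270287] [280.20229644 290.78573513]
```

View pics/c3.png

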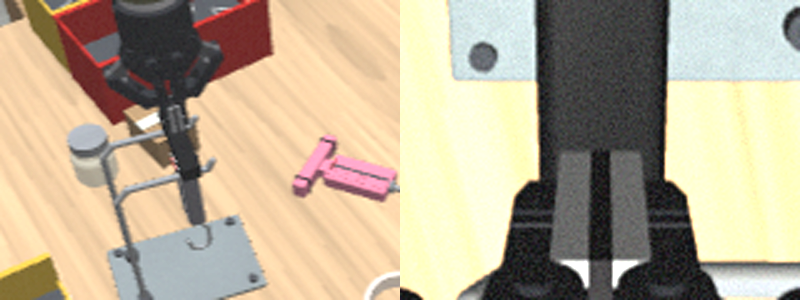

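The fingertips end over the bar's top face (wrist pixel v≈260, so a height of about 235 mm). The scene view agrees. They stand about 35 mm higher than the stated tool geometry implies. I'll open, go down further and grip again.

Request:
{"fn": "move_arm", "kwargs": {
  "rows": [
    [[0,0,0,0,0.2],[0,0,0,0,0.2],[0,0,0,0,0.2],[0,0,8,0,0.2],[0,0,18,0,0.2],[0,0,28,0,0.2],[0,0,34,0,0.2],[0,0,34,0,0.2]]
  ]
}}

```text
time_s: 4.05
eef_pos: [566.9, -210.8, 173.4]
ee_rot: [-0.0, 0.994, -0.106, -0.0]
force: [-0.2, 0.2, -0.1]
grip_width: 0.599
```

Request:
{"fn": "move_arm", "kwargs": {
  "rows": [
    [[0,0,0,0,-0.3],[0,0,0,0,-1],[0,0,0,0,-1],[0,0,0,0,-1],[0,0,0,0,-1]]
  ]
}}

```text
time_s: 4.68
eef_pos: [567.1, -210.9, 173.9]
ee_rot: [-0.0, 0.994, -0.106, -0.0]
force: [-0.3, 1.1, 4.8]
grip_width: 0.267
```

```bash
python3 - <<'E'
from h import *
import pickle
go(567,-210,207,-12)
c=eyes.capture("wrist")
a=eyes.capture("scene");pickle.dump((c,a),open("d4.pkl","wb"))
A=a["color"][100:220,140:300];W=c["color"][120:300,160:400]
f=lambda i:cv2.resize(i,(400,300),interpolation=cv2.INTER_CUBIC)
cv2.imwrite("pics/c4.png",cv2.convertScaleAbs(np.hstack([f(A),f(W)]),alpha=1.8,beta=15))
E
```

```text
now [ 567.1 -210.9  173.9] yaw -12.17 shift [ -0.3  -0.9 -33.1] roll -0.03 t 4.675 F [-0.27  1.1   4.76] w 0.267
```

View pics/c4.png

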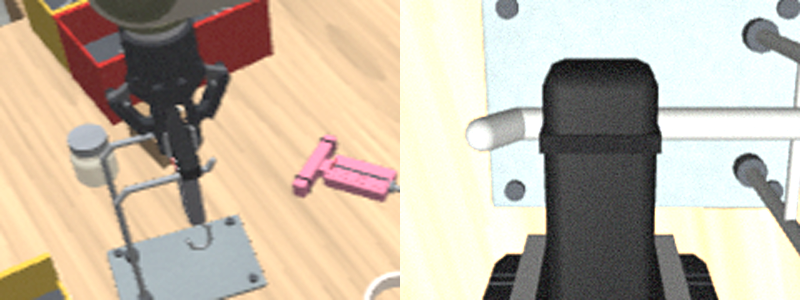

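The bar is now between the pads: the opening reads 0.267, about 23 mm. The bar centre is therefore about 41 mm above the reported TCP. I'll lift, then back out along −x.

Request:
{"fn": "move_arm", "kwargs": {
  "rows": [
    [[0,0,-6,0,-1],[0,0,-14,0,-1],[0,0,-24,0,-1],[0,0,-36,0,-1],[0,0,-40,0,-1],[-15,0,-40,0,-1],[-35,0,-40,0,-1],[-60,0,-40,0,-1],[-85,0,-40,0,-1],[-105,0,-40,0,-1],[-115,0,-40,0,-1],[-115,0,-40,0,-1]]
  ],
  "squeeze": 80
}}

```text
time_s: 6.28
eef_pos: [454.7, -186.8, 214.1]
ee_rot: [-0.0, 0.994, -0.106, 0.0]
force: [1.4, -0.7, -1.0]
grip_width: 0.263
```

```bash
python3 - <<'E'
from h import *
import pickle
D=pickle.load(open("d0.pkl","rb"));k=cam(D["top"])
print("tote rim centre",onz(k,232.25,199.5,45))
x=np.array([np.cos(np.radians(-19)),np.sin(np.radians(-19))]);p=np.array([505,195])-70*x
go(*p,214,-19)
E
```

```text
tote rim centre [499.9831075  190.60515316  45.        ]
now [ 454.7 -186.8  214.1] yaw -12.19 shift [-1.009e+02 -3.921e+02  2.000e-01] roll 1.14 t 6.275 F [ 1.38 -0.68 -0.96] w 0.263
```

Request:
{"fn": "move_arm", "kwargs": {
  "rows": [
    [[-2,-10,0,0,-1],[-8,-35,0,0.1,-1],[-20,-75,0,0.2,-1],[-32,-120,0,0.3,-1],[-45,-165,0,0.5,-1],[-58,-210,0,0.6,-1],[-70,-255,0,0.8,-1],[-82,-300,0,0.9,-1],[-94,-340,0,1,-1],[-102,-370,0,1.1,-1],[-107,-387,0,1.14,-1],[-108,-392,0,1.14,-1]]
  ]
}}

```text
time_s: 7.78
eef_pos: [431.6, 220.5, 214.0]
ee_rot: [-0.0, 0.986, -0.164, -0.0]
force: [-0.2, 0.2, -2.1]
grip_width: 0.262
```

```bash
python3 - <<'E'
from h import *
import pickle
go(430,215,201.5,-19)
c=eyes.capture("wrist");a=eyes.capture("scene");pickle.dump((c,a,sense()),open("d5.pkl","wb"))
A=a["color"][200:320,230:390];W=c["color"]
f=lambda i:cv2.resize(i,(400,300),interpolation=cv2.INTER_CUBIC)
cv2.imwrite("pics/c5.png",cv2.convertScaleAbs(np.hstack([f(A),f(W)]),alpha=1.5,beta=10))
E
```

```text
now [431.6 220.5 214. ] yaw -18.91 shift [ 0.3  5.7 12.5] roll 0.01 t 7.775 F [-0.21  0.21 -2.14] w 0.262
```

View pics/c5.png

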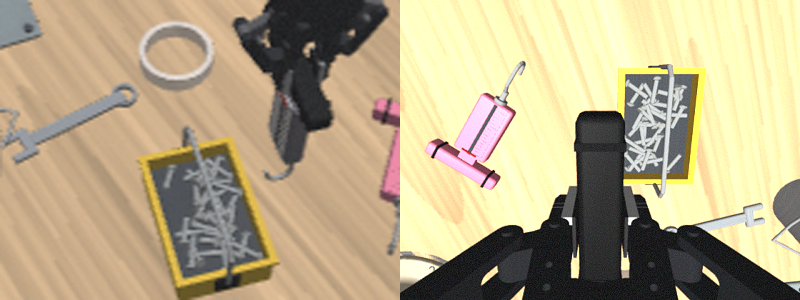

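The wrist view shows the whole handle, from about (668,66) to (665,195) in the composite, to the right of the scale's bar. In the scene view the hook at (280,172) opens towards the tote. One enlarged crop gives the wire's ends.

```bash
python3 - <<'E'
from h import *
import pickle
c,a,s=pickle.load(open("d5.pkl","rb"))
W=c["color"][85:285,280:460]
cv2.imwrite("pics/c6.png",cv2.resize(W,(540,600),interpolation=cv2.INTER_CUBIC))
E
```

```text
(no output)
```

View pics/c6.png

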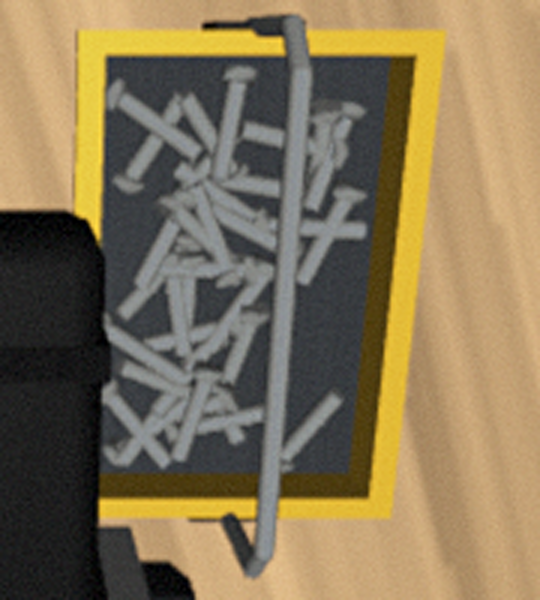

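```bash
python3 - <<'E'
from h import *
import pickle
c,a,s=pickle.load(open("d5.pkl","rb"));k=cam(c)
q=lambda u,v,z:onz(k,280+u/3-.33,85+v/3-.33,z)
A,B=q(301,64,92),q(261,562,92);v=A-B
print(A,B,np.linalg.norm(v),np.degrees(np.arctan2(v[1],v[0])),(A+B)/2)
r=[q(78,30,45),q(445,30,45),q(390,518,45)];print(r,np.linalg.norm(r[0]-r[1]),np.linalg.norm(r[1]-r[2]),"centre",(r[0]+r[2])/2)
d=r[1]-r[2];print(np.degrees(np.arctan2(d[1],d[0])))
yaw=np.radians(-18.9);x=np.array([np.cos(yaw),np.sin(yaw)]);y=np.array([-x[1],x[0]])
m=((A+B)/2)[:2]-s["eef_pos"][:2];print("along tool x,-y",m@x,m@y)
E
```

```text
[525.90658387 260.39090907  92.        ] [479.93334741 128.06150327  92.        ] 140.0878656766017 70.84200000365087 [502.91996564 194.22620617  92.        ]
[array([477.69708349, 285.88852271,  45.        ]), array([579.41306505, 250.91025461,  45.        ]), array([528.81204312, 103.46551621,  45.        ])] 107.56216873420013 155.88590155203187 centre [503.2545633  194.67701946  45.        ]
71.05847903692377
along tool x,-y 75.46272448180959 -0.8961479941562513
```

Handle middle is at about (503,194), tote yaw about −19°. Both come out the same from the wire and from the rim. Lower to mouth height and bring the hook in.

Request:
{"fn": "move_arm", "kwargs": {
  "rows": [
    [[0,2,6,0,-1],[6,2,12.5,0,-1],[16,2,12.5,0,-1],[28,2,12.5,0,-1],[40,2,12.5,0,-1],[50,2,12.5,0,-1],[58,2,12.5,0,-1],[65,2,12.5,0,-1],[71,2,12.5,0,-1],[75,2,12.5,0,-1],[77,2,12.5,0,-1],[77,2,12.5,0,-1]]
  ]
}}

```text
time_s: 9.38
eef_pos: [504.0, 192.6, 201.5]
ee_rot: [-0.0, 0.986, -0.165, -0.0]
force: [-0.2, 0.1, -2.4]
grip_width: 0.261
```

```bash
python3 - <<'E'
from h import *
import pickle
go(503,194,201.5,-19)
a=eyes.capture("scene");c=eyes.capture("wrist")
A=a["color"][220:310,270:390];W=c["color"][60:285,200:500]
f=lambda i:cv2.resize(i,(400,300),interpolation=cv2.INTER_CUBIC)
cv2.imwrite("pics/c7.png",cv2.convertScaleAbs(np.hstack([f(A),f(W)]),alpha=1.5,beta=10))
E
```

```text
now [504.  192.6 201.5] yaw -18.98 shift [-1.4 -1.   0. ] roll 0.00 t 9.375 F [-0.15  0.05 -2.39] w 0.261
```

View pics/c7.png

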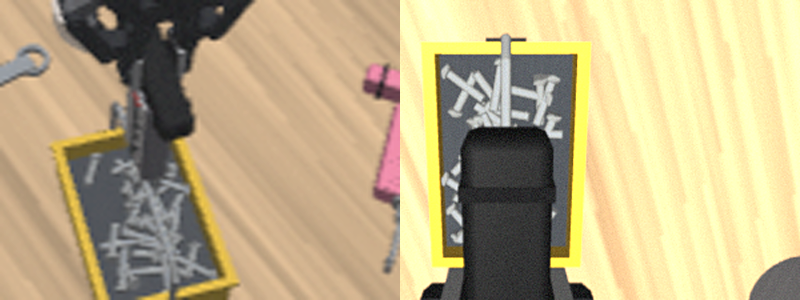

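The wire runs into the bar's middle in the wrist view (505,125) and no force is felt, so the hook is in place. Raise gently.

Request:
{"fn": "move_arm", "kwargs": {
  "rows": [
    [[0,0,-5,0,-1],[0,0,-11,0,-1],[0,0,-17,0,-1],[0,0,-21,0,-1],[0,0,-24,0,-1],[0,0,-27,0,-1],[0,0,-30,0,-1],[0,0,-33,0,-1],[0,0,-36,0,-1],[0,0,-38,0,-1],[0,0,-38,0,-1],[0,0,-38,0,-1]]
  ]
}}

```text
time_s: 10.98
eef_pos: [503.8, 192.7, 239.4]
ee_rot: [0.0, 0.986, -0.165, -0.0]
force: [-0.2, -0.4, -2.7]
grip_width: 0.264
```

```bash
python3 - <<'E'
from h import *
go(503,194,240,-19)
for i in range(4): eyes.capture("wrist"); print(sense()["force"])
E
```

```text
now [503.8 192.7 239.4] yaw -18.97 shift [-1.2 -1.  -0.6] roll 0.00 t 10.975 F [-0.19 -0.43 -2.72] w 0.264
[ 0.24631656 -0.48300723 -3.53348291]
[ 0.13288863  1.17781188 -2.89130139]
[ 0.38351339 -0.07486515 -2.78145587]
[-0.2186083   0.55276273 -3.62875067]
```

Request:
{"fn": "move_arm", "kwargs": {
  "rows": [
    [[0,0,-2,0,-1],[0,0,-4,0,-1],[0,0,-6,0,-1],[0,0,-8,0,-1],[0,0,-10,0,-1],[0,0,-10,0,-1],[0,0,-10,0,-1]]
  ]
}}

```text
time_s: 12.05
eef_pos: [503.8, 192.6, 249.4]
ee_rot: [0.0, 0.986, -0.165, -0.0]
force: [0.1, 0.4, -4.3]
grip_width: 0.261
```

```bash
cat > m.py <<'E'
from h import *
import sys,pickle
F=[]
for i in range(int(sys.argv[1]) if len(sys.argv)>1 else 6): c=eyes.capture("scene"); F.append(sense()["force"])
F=np.array(F);s=sense();print(F.mean(0).round(2),F.std(0).round(2),s["eef_pos"].round(1),s["time_s"],s["grip_width"])
pickle.dump(c,open("last.pkl","wb"))
im=c["color"];hsv=cv2.cvtColor(im,cv2.COLOR_BGR2HSV);m=cv2.inRange(hsv,(18,120,90),(35,255,255));q=np.zeros_like(m);q[246:321,262:362]=m[246:321,262:362]
cc=np.vstack(cv2.findContours(q,0,2)[0]);print("tote",cv2.minAreaRect(cc),cc[:,0,1].max(),"area",(q>0).sum())
ys,xs=np.nonzero(q);print(xs.mean(),ys.mean())
E
python3 m.py
```

```text
[-0.1  -0.2  -4.31] [0.41 0.69 0.46] [503.8 192.7 249.5] 12.35 0.25985831640890256
tote ((313.4144592285156, 285.9848937988281), (61.60538101196289, 43.185943603515625), 73.44293212890625) 320 area 551
311.40834845735026 287.12885662431944
```

```bash
sed -i 's/246:321/246:345/g' m.py; python3 m.py 1
```

```text
[ 0.47 -0.24 -5.36] [0. 0. 0.] [503.8 192.7 249.5] 12.4 0.261927149964178
tote ((313.36474609375, 285.9996643066406), (61.60538101196289, 43.08232116699219), 73.44293212890625) 320 area 549
311.29872495446267 287.06739526411656
```

Request:
{"fn": "move_arm", "kwargs": {
  "rows": [
    [[0,0,-2,0,-1],[0,0,-4,0,-1],[0,0,-6,0,-1],[0,0,-8,0,-1],[0,0,-10,0,-1],[0,0,-10,0,-1],[0,0,-10,0,-1]]
  ]
}}

```text
time_s: 13.28
eef_pos: [503.8, 192.7, 259.4]
ee_rot: [0.0, 0.986, -0.165, -0.0]
force: [0.7, 0.7, -5.9]
grip_width: 0.259
```

```bash
python3 m.py
```

```text
[ 0.33 -0.13 -5.41] [0.44 0.5  0.4 ] [503.8 192.7 259.4] 13.575 0.26237434165690277
tote ((313.2778625488281, 286.0255126953125), (61.60538101196289, 42.900978088378906), 73.44293212890625) 320 area 551
311.2595281306715 286.9255898366606
```

Still standing on the table. The load follows the spring. Continue.

Request:
{"fn": "move_arm", "kwargs": {
  "rows": [
    [[0,0,-2,0,-1],[0,0,-4,0,-1],[0,0,-6,0,-1],[0,0,-8,0,-1],[0,0,-10,0,-1],[0,0,-10,0,-1],[0,0,-10,0,-1]]
  ]
}}

```text
time_s: 14.45
eef_pos: [503.8, 192.6, 269.3]
ee_rot: [0.0, 0.986, -0.165, -0.0]
force: [0.7, -0.5, -6.9]
grip_width: 0.257
```

```bash
python3 m.py
```

```text
[ 0.64 -0.11 -7.27] [0.22 0.27 0.32] [503.8 192.7 269.4] 14.75 0.26329596147857515
tote ((313.4144592285156, 285.9848937988281), (61.60538101196289, 43.185943603515625), 73.44293212890625) 320 area 558
311.4605734767025 286.7974910394265
```

Request:
{"fn": "move_arm", "kwargs": {
  "rows": [
    [[0,0,-2,0,-1],[0,0,-4,0,-1],[0,0,-6,0,-1],[0,0,-8,0,-1],[0,0,-8,0,-1],[0,0,-8,0,-1]]
  ]
}}

```text
time_s: 15.5
eef_pos: [503.8, 192.6, 277.3]
ee_rot: [0.0, 0.986, -0.165, -0.0]
force: [0.9, -0.1, -7.7]
grip_width: 0.265
```

```bash
python3 m.py
```

```text
[-0.36 -0.35 -8.13] [0.25 0.33 0.32] [503.8 192.6 277.4] 15.8 0.26116088833168816
tote ((313.3945617675781, 285.981689453125), (61.684017181396484, 43.1021842956543), 73.3007583618164) 314 area 559
311.46153846153845 286.53309481216456
```

Request:
{"fn": "move_arm", "kwargs": {
  "rows": [
    [[0,0,-1.5,0,-1],[0,0,-3,0,-1],[0,0,-4.5,0,-1],[0,0,-6,0,-1],[0,0,-6,0,-1],[0,0,-6,0,-1]]
  ]
}}

```text
time_s: 16.55
eef_pos: [503.8, 192.7, 283.3]
ee_rot: [0.0, 0.986, -0.165, -0.0]
force: [0.5, 0.4, -7.8]
grip_width: 0.263
```

```bash
python3 m.py
```

```text
[ 0.04  0.05 -8.73] [0.14 0.38 0.19] [503.8 192.7 283.3] 16.85 0.2625755471164915
tote ((313.3027648925781, 286.00921630859375), (61.684017181396484, 42.910621643066406), 73.3007583618164) 314 area 571
311.5831873905429 285.82837127845886
```

Request:
{"fn": "move_arm", "kwargs": {
  "rows": [
    [[0,0,-1.5,0,-1],[0,0,-3,0,-1],[0,0,-4.5,0,-1],[0,0,-6,0,-1],[0,0,-6,0,-1],[0,0,-6,0,-1]]
  ]
}}

```text
time_s: 17.6
eef_pos: [503.8, 192.6, 289.3]
ee_rot: [0.0, 0.986, -0.165, -0.0]
force: [0.3, -0.3, -8.9]
grip_width: 0.262
```

```bash
python3 m.py
```

```text
[ 0.21 -0.26 -9.14] [0.37 0.38 0.19] [503.8 192.6 289.3] 17.9 0.26274216869452
tote ((313.4144592285156, 285.9848937988281), (61.60538101196289, 43.185943603515625), 73.44293212890625) 320 area 580
311.6603448275862 285.78793103448277
```

Request:
{"fn": "move_arm", "kwargs": {
  "rows": [
    [[0,0,-1.5,0,-1],[0,0,-3,0,-1],[0,0,-4.5,0,-1],[0,0,-6,0,-1],[0,0,-6,0,-1],[0,0,-6,0,-1]]
  ]
}}

```text
time_s: 18.65
eef_pos: [503.8, 192.6, 295.3]
ee_rot: [0.0, 0.986, -0.165, -0.0]
force: [0.8, -0.4, -9.8]
grip_width: 0.263
```

```bash
cat >> m.py <<'E'
ref=pickle.load(open("d5.pkl","rb"))[1]["color"]
k=cam(c);print("px for 10mm",proj(k,[503,194,55])-proj(k,[503,194,45]))
for (x,y,w,h) in((296,294,46,26),(318,290,24,30),(285,255,14,25)):
    r=cv2.matchTemplate(im[y-12:y+h+12,x-12:x+w+12],ref[y:y+h,x:x+w],cv2.TM_CCOEFF_NORMED);_,v,_,l=cv2.minMaxLoc(r)
    sub=0
    if 0<l[1]<24: a,b,d=r[l[1]-1,l[0]],r[l[1],l[0]],r[l[1]+1,l[0]];sub=.5*(a-d)/(a-2*b+d)
    print("shift",l[0]-12,round(l[1]-12+sub,2),round(v,2))
E
python3 m.py
```

```text
[ 0.27  0.12 -9.55] [0.43 0.67 0.52] [503.8 192.6 295.3] 18.95 0.2608445295563658
tote ((313.31195068359375, 284.7064514160156), (61.684017181396484, 43.1021842956543), 73.3007583618164) 313 area 581
311.4836488812392 284.53528399311534
px for 10mm [ 0.18494858 -1.85563289]
shift 0 -0.96 0.98
shift 0 -1.02 0.99
shift 0 -1.19 0.98
```

The tote is now clear: its picture moved up by 1.0 px, about 5.5 mm, at all three patches. 5 mm more, then hold.

Request:
{"fn": "move_arm", "kwargs": {
  "rows": [
    [[0,0,-1,0,-1],[0,0,-2,0,-1],[0,0,-3,0,-1],[0,0,-4,0,-1],[0,0,-5,0,-1],[0,0,-5,0,-1],[0,0,-5,0,-1],[0,0,-5,0,-1],[0,0,-5,0,-1],[0,0,-5,0,-1],[0,0,-5,0,-1],[0,0,-5,0,-1]]
  ]
}}

```text
time_s: 20.45
eef_pos: [503.8, 192.7, 300.3]
ee_rot: [0.0, 0.986, -0.165, -0.0]
force: [-0.3, -0.5, -9.2]
grip_width: 0.266
```

```bash
python3 m.py; python3 - <<'E'
from h import *
import pickle
a=pickle.load(open("last.pkl","rb"))["color"]
cv2.imwrite("pics/c8.png",cv2.convertScaleAbs(cv2.resize(a[190:340,230:430],(800,600),interpolation=cv2.INTER_CUBIC),alpha=1.5,beta=10))
E
```

```text
[-0.34 -0.2  -9.5 ] [0.63 0.35 0.53] [503.8 192.6 300.3] 20.75 0.2639710656260078
tote ((313.40924072265625, 283.7913818359375), (61.907291412353516, 43.22787857055664), 73.61045837402344) 313 area 585
311.6752136752137 283.76239316239315
px for 10mm [ 0.18494858 -1.85563289]
shift 0 -1.84 0.98
shift 0 -1.85 0.98
shift 0 -2.33 0.98
```

View pics/c8.png

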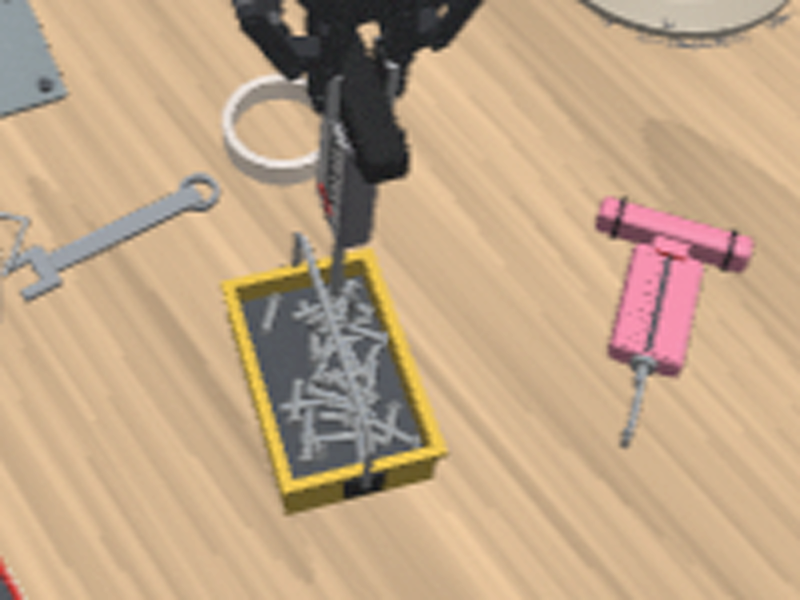

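The tote hangs level about 10 mm clear, by the three patches. The load has stopped rising at about 7.3 N. Hold another second, then lower slowly.

Request:
{"fn": "move_arm", "kwargs": {
  "rows": [
    [[0,0,0,0,-1],[0,0,0,0,-1],[0,0,0,0,-1],[0,0,0,0,-1],[0,0,0,0,-1],[0,0,0,0,-1],[0,0,0,0,-1],[0,0,0,0,-1],[0,0,0,0,-1],[0,0,0,0,-1],[0,0,0,0,-1],[0,0,0,0,-1]]
  ]
}}

```text
time_s: 22.25
eef_pos: [503.8, 192.6, 300.3]
ee_rot: [0.0, 0.986, -0.165, -0.0]
force: [-0.2, 0.4, -9.4]
grip_width: 0.267
```

```bash
python3 m.py 3
```

```text
[ 0.14 -0.11 -9.12] [0.55 0.2  0.26] [503.8 192.6 300.3] 22.4 0.26413018774911606
tote ((313.5445861816406, 283.7515869140625), (61.907291412353516, 43.510047912597656), 73.61045837402344) 313 area 587
311.66780238500854 283.679727427598
px for 10mm [ 0.18494858 -1.85563289]
shift 0 -1.84 0.98
shift 0 -1.84 0.98
shift 0 -2.33 0.98
```

Request:
{"fn": "move_arm", "kwargs": {
  "rows": [
    [[0,0,1,0,-1],[0,0,2.5,0,-1],[0,0,4,0,-1],[0,0,5.5,0,-1],[0,0,7,0,-1],[0,0,8.5,0,-1],[0,0,10,0,-1],[0,0,11.5,0,-1],[0,0,13,0,-1],[0,0,15,0,-1],[0,0,18,0,-1],[0,0,22,0,-1]]
  ]
}}

```text
time_s: 23.9
eef_pos: [503.8, 192.6, 278.2]
ee_rot: [0.0, 0.986, -0.165, -0.0]
force: [0.6, -0.8, -7.7]
grip_width: 0.259
```

```bash
python3 m.py 2
```

```text
[ 0.42 -0.64 -7.68] [0.05 0.33 0.78] [503.8 192.6 277.9] 24.0 0.26432580653262827
tote ((313.2844543457031, 285.6147155761719), (61.49245071411133, 43.1021842956543), 73.3007583618164) 314 area 564
311.38829787234044 286.2429078014184
px for 10mm [ 0.18494858 -1.85563289]
shift 0 -0.2 0.98
shift 0 -0.23 0.98
shift 0 -0.14 0.99
```

Set down again. Lower the remaining 76 mm to mouth height.

Request:
{"fn": "move_arm", "kwargs": {
  "rows": [
    [[0,0,5,0,-1],[0,0,11,0,-1],[0,0,18,0,-1],[0,0,26,0,-1],[0,0,34,0,-1],[0,0,42,0,-1],[0,0,50,0,-1],[0,0,58,0,-1],[0,0,66,0,-1],[0,0,72,0,-1],[0,0,76,0,-1],[0,0,76.5,0,-1]]
  ]
}}

```text
time_s: 25.5
eef_pos: [503.7, 192.6, 201.2]
ee_rot: [0.0, 0.986, -0.165, -0.001]
force: [-0.0, -0.0, -1.2]
grip_width: 0.268
```

```bash
python3 m.py 3
```

```text
[ 0.06  0.2  -1.4 ] [0.86 0.29 0.28] [503.8 192.6 201.6] 25.65 0.263128686757675
tote ((312.55511474609375, 283.1835021972656), (56.41597366333008, 43.1021842956543), 73.3007583618164) 314 area 526
310.8212927756654 287.7642585551331
px for 10mm [ 0.18494858 -1.85563289]
shift 0 -0.2 0.98
shift 0 -0.23 0.98
shift 0 -0.14 0.99
```

Request:
{"fn": "move_arm", "kwargs": {
  "rows": [
    [[0,0,-2,0,-1],[-3,0,-2,0,-1],[-8,0,-2,0,-1],[-14,0,-2,0,-1],[-20,0,-2,0,-1],[-26,0,-2,0,-1],[-33,0,-2,0,-1],[-42,0,-2,0,-1],[-52,0,-4,0,-1],[-64,0,-8,0,-1],[-76,0,-12,0,-1],[-80,0,-12,0,-1]]
  ]
}}

```text
time_s: 27.15
eef_pos: [427.6, 219.0, 214.2]
ee_rot: [-0.0, 0.986, -0.165, 0.0]
force: [0.7, -0.3, -0.7]
grip_width: 0.259
```

```bash
python3 m.py 4; python3 - <<'E'
from h import *
go(454.7,-186.8,214.1,-12.17)
E
```

```text
[-0.04  0.19 -1.83] [0.45 0.52 0.36] [428.3 218.5 213.6] 27.35 0.2633877940498965
tote ((312.55511474609375, 283.1835021972656), (56.41597366333008, 43.1021842956543), 73.3007583618164) 314 area 578
311.43252595155707 284.75778546712803
px for 10mm [ 0.18494858 -1.85563289]
shift 0 -0.2 0.98
shift 0 -0.23 0.98
shift 0 -0.15 0.99
now [428.3 218.5 213.6] yaw -18.98 shift [156.8 374.7  -0.4] roll -1.13 t 27.35 F [-0.71  0.22 -1.44] w 0.263
```

Unhooked, tote unmoved (shifts under 0.25 px). Carry the scale back.

Request:
{"fn": "move_arm", "kwargs": {
  "rows": [
    [[2,10,0,0,-1],[10,35,0,-0.1,-1],[25,75,0,-0.2,-1],[45,120,0,-0.3,-1],[65,165,0,-0.5,-1],[85,210,0,-0.6,-1],[105,255,0,-0.8,-1],[125,300,0,-0.9,-1],[140,340,0,-1,-1],[150,362,0,-1.1,-1],[155.5,373,0,-1.13,-1],[157,374.7,0,-1.13,-1]]
  ]
}}

```text
time_s: 28.85
eef_pos: [454.7, -187.1, 213.5]
ee_rot: [-0.0, 0.994, -0.107, -0.0]
force: [0.1, -0.5, -2.1]
grip_width: 0.261
```

```bash
python3 - <<'E'
from h import *
for i in range(2): eyes.capture("wrist")
go(567.1,-210.9,214.1,-12.17)
E
```

```text
now [ 454.9 -186.3  213.6] yaw -12.18 shift [114.9   0.3  -0.6] roll -0.00 t 28.95 F [-0.09  0.32 -1.34] w 0.263
```

Request:
{"fn": "move_arm", "kwargs": {
  "rows": [
    [[8,0,-1,0,-1],[25,0,-1,0,-1],[45,0,-1,0,-1],[65,0,-1,0,-1],[85,0,-1,0,-1],[102,0,-1,0,-1],[112,0,-1,0,-1],[115,0,-1,0,-1],[115,0,8,0,-1],[115,0,20,0,-1],[115,0,30,0,-1],[115,0,34,0,-1]]
  ]
}}

```text
time_s: 30.45
eef_pos: [566.9, -210.5, 178.6]
ee_rot: [-0.0, 0.994, -0.106, -0.001]
force: [0.2, 0.6, -2.0]
grip_width: 0.265
```

```bash
python3 - <<'E'
from h import *
F=[]
for i in range(5): c=eyes.capture("wrist");F.append(sense()["force"])
print(np.mean(F,0));go(567.1,-210.9,173.9,-12.17)
a=eyes.capture("scene")
A=a["color"][100:220,140:300];W=c["color"][120:300,160:400]
f=lambda i:cv2.resize(i,(400,300),interpolation=cv2.INTER_CUBIC)
cv2.imwrite("pics/c9.png",cv2.convertScaleAbs(np.hstack([f(A),f(W)]),alpha=1.8,beta=15))
E
```

```text
[-0.19188547 -0.50748126 -1.68050567]
now [ 567.4 -210.7  179.9] yaw -12.18 shift [-0.3  0.3  6. ] roll -0.00 t 30.7 F [-0.46 -0.42 -1.49] w 0.264
```

View pics/c9.png

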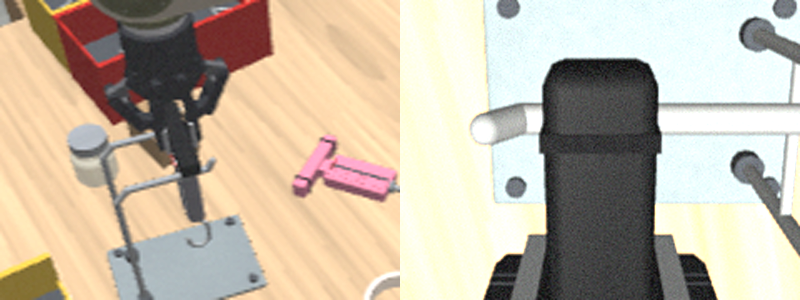

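The bar sits in the jaws exactly as when gripped, and over the prongs. Lower the last few mm.

Request:
{"fn": "move_arm", "kwargs": {
  "rows": [
    [[0,0,1.5,0,-1],[0,0,3,0,-1],[0,0,4.5,0,-1],[0,0,5.5,0,-1],[0,0,5.5,0,-1]]
  ]
}}

```text
time_s: 31.38
eef_pos: [567.4, -210.7, 174.3]
ee_rot: [0.0, 0.994, -0.106, -0.0]
force: [0.2, 0.0, -2.1]
grip_width: 0.263
```

```bash
python3 - <<'E'
from h import *
F=[]
for i in range(4): c=eyes.capture("wrist");F.append(sense()["force"])
print(np.mean(F,0));go(567.1,-210.9,173.9,-12.17)
E
```

```text
[ 0.03283328 -0.09553528 -1.11351693]
now [ 567.5 -210.7  174.5] yaw -12.18 shift [-0.3  0.2  0.6] roll -0.00 t 31.575 F [-0.4   0.75 -1.19] w 0.263
```

Request:
{"fn": "move_arm", "kwargs": {
  "rows": [
    [[0,0,0.6,0,-1],[0,0,0.8,0,-1],[0,0,0.8,0,-1]]
  ]
}}

```text
time_s: 31.95
eef_pos: [567.5, -210.8, 174.0]
ee_rot: [0.0, 0.994, -0.106, 0.0]
force: [-0.6, 0.5, 0.8]
grip_width: 0.261
```

```bash
python3 - <<'E'
from h import *
F=[]
for i in range(3): c=eyes.capture("wrist");F.append(sense()["force"])
print(np.mean(F,0));go(567.1,-210.9,173.9,-12.17)
E
```

```text
[-0.53366064  0.06291727  1.1252339 ]
now [ 567.5 -210.8  174. ] yaw -12.18 shift [-0.4  0.2  0.1] roll -0.00 t 32.1 F [-0.87 -0.28  1.14] w 0.266
```

The prongs now carry the scale (Fz went from −1.7 to +1.1 N). Open slowly, as far as when going in, and rise straight up.

Request:
{"fn": "move_arm", "kwargs": {
  "rows": [
    [[0,0,0,0,-0.35],[0,0,0,0,-0.2],[0,0,0,0,0],[0,0,0,0,0.2],[0,0,0,0,0.2],[0,0,-3,0,0.2],[0,0,-10,0,0.2],[0,0,-25,0,0.2],[0,0,-50,0,0.2],[0,0,-90,0,0.2],[0,0,-130,0,0.2],[0,0,-145,0,0.2]]
  ]
}}

```text
time_s: 33.6
eef_pos: [567.8, -210.8, 322.9]
ee_rot: [0.001, 0.994, -0.106, 0.003]
force: [0.5, -0.1, -0.9]
grip_width: 0.601
```

Request:
{"fn": "move_arm", "kwargs": {
  "rows": [
    [[0,0,0,0,0.2],[0,0,0,0,0.2],[0,0,0,0,0.2],[0,0,0,0,0.2],[0,0,0,0,0.2],[0,0,0,0,0.2]]
  ]
}}

```text
time_s: 34.35
eef_pos: [567.7, -210.8, 322.8]
ee_rot: [0.001, 0.994, -0.106, 0.003]
force: [0.4, -0.4, 0.0]
grip_width: 0.599
```

```bash
python3 m.py 1; python3 - <<'E'
from h import *
import pickle
go(564.7,-213.6,319.9,-12)
c=eyes.capture("wrist");k=cam(c);im=c["color"];a=pickle.load(open("last.pkl","rb"))["color"]
m=np.zeros((420,560),np.uint8);m[105:270,245:325]=(im[105:270,245:325].max(2)<45)*255
m=cv2.morphologyEx(m,cv2.MORPH_OPEN,np.ones((7,7),np.uint8))
C=max(cv2.findContours(m,0,2)[0],key=cv2.contourArea);P=np.array([onz(k,*p[0],225)[:2] for p in C],np.float32)
print(cv2.boundingRect(C),cv2.minAreaRect(P))
A=a[120:240,140:300]
f=lambda i:cv2.resize(i,(400,300),interpolation=cv2.INTER_CUBIC)
cv2.imwrite("pics/c10.png",cv2.convertScaleAbs(np.hstack([f(A),f(im)]),alpha=1.5,beta=10))
E
```

```text
[ 0.09 -1.09  0.12] [0. 0. 0.] [ 567.7 -210.8  322.8] 34.4 0.5981668074845098
tote ((312.55511474609375, 283.1835021972656), (56.41597366333008, 43.1021842956543), 73.3007583618164) 314 area 580
311.43793103448274 284.77241379310345
px for 10mm [ 0.18494858 -1.85563289]
shift 0 -0.2 0.98
shift 0 -0.23 0.98
shift 0 -0.15 0.99
now [ 567.7 -210.8  322.8] yaw -12.18 shift [-2.4  3.4  2.9] roll -0.03 t 34.4 F [ 0.09 -1.09  0.12] w 0.598
(263, 126, 33, 138) ((567.4605712890625, -209.09329223632812), (107.06831359863281, 23.257091522216797), 77.37322998046875)
```

```bash
python3 - <<'E'
from h import *
import pickle
r=pickle.load(open("d0.pkl","rb"))["scene"]["color"];a=eyes.capture("scene")["color"]
for(x,y,w,h)in((205,165,24,34),(204,165,20,20)):
    m=cv2.matchTemplate(a[y-8:y+h+8,x-8:x+w+8],r[y:y+h,x:x+w],cv2.TM_CCOEFF_NORMED);print(cv2.minMaxLoc(m)[1::2])
print(ctrl.finish_job())
E
```

```text
(0.9981978535652161, (8, 8))
(0.9987384080886841, (8, 8))
the job is handed in; nothing more can be done
None
```

I weighed the tote and put everything back, then handed the job in at about 34.5 s of the 72 s allowed.

- **Weighing:** The hook caught the middle of the handle. The tote hung about 10 mm clear of the table and level for roughly 3 s. The load settled at about 7.3 N, or about 0.75 kg.
- **Tote afterwards:** It was set down, unhooked and left standing. The last check shows it moved less than 0.25 px (about 1 mm) from where it stood.
- **Scale afterwards:** It hangs in the rack with the bar within 1 mm of its first position. The housing and hook patches match the first picture with no shift. The gripper was open and about 150 mm above where it had let go.

**What disagreed or went wrong:**
- My first grip closed on nothing. The fingertips stood about 30–35 mm higher than the stated tool geometry implies, so I opened, went lower and gripped again.
- The hook seems to have met the wire about 4 mm higher in the lift than I worked out, which was within tolerance.
- I had used all 12 viewable pictures, so I checked the final state by numbers only. The last picture could not be opened.
- I did not check the bystanders in a final picture. I felt no contact with any of them.

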